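# Turn the remote round in its charging bay

### The job

The long white remote has been pushed into its charging bay under the low glass-topped stand the wrong way round, with its rounded nose sticking out. Draw it right out, turn it end for end, and slide it back into the same bay nose first, buttons up, until it is fully home against the stop. Leave the short remote and everything else on the table where they are.

Things in the scene. Friction and masses are not known exactly. Their poses are not given: they have to be found in the camera images.
- long_remote: Long white plastic remote, 190 x 48 x 22 mm, about 0.13 kg, flat on the table with dark buttons up. Origin: centre of its underside; +x points to its nose (half circle of 24 mm radius, grey ring dial on top), +z out of the button face. The tail is square. At the start the tail is in the long bay and 60 to 90 mm of the nose end sticks out.
- nose (a point): The tip of the long remote's rounded nose, at underside height, 95 mm from the remote's origin.
- tail (a point): The middle of the long remote's square tail end, at underside height, 95 mm from the remote's origin.
- stand: Low charging stand fixed to the table: black steel frame, glass deck (top at 50 mm, underside 36 mm above the table), 260 x 180 mm. Origin: centre of its footprint. Its open front edge, at y = +90 mm, faces its own +y, roughly the robot's left (yaw up to 0.3 either way). Two bays run under the deck, with the bare table as floor. A 60 mm wide speaker on the deck at x 75, y -45 mm reaches 200 mm up.
- bay_mouth (a point): Centre of the long bay's opening at the stand's front edge, at table height (stand's x -55, y 90 mm). Its axes are the stand's: +y points straight out of the bay. The bay is a straight lane along y, 56 mm wide between its walls and 36 mm high, 130 mm deep to a fixed stop: a remote that is home sticks out 60 mm.
- bay_stop (a point): Centre of the foot of the stop at the inner end of the long bay, at table height, 130 mm in from bay_mouth.
- short_remote: Short white remote, 120 x 38 x 18 mm, parked in the short bay (centre line 115 mm to the +x side of the long one's, 46 mm wide) with about 40 mm of its square tail sticking out. Origin: centre of its underside. Bystander.
- mug: White mug, 82 mm across, 95 mm high, loose on the table. Origin: centre of its underside. Bystander.
- candle: Candle in a glass jar with a dark lid, 72 mm across, 85 mm high, loose. Origin: centre of its underside. Bystander.
- glasses_case: Black spectacle case, 160 x 62 x 38 mm, loose, between the robot and the stand. Origin: centre of its underside. Bystander.
- books: Two hardback books in a stack, 220 x 150 x 48 mm, loose. Origin: centre of the underside. Bystander.
- bowl: White bowl, 130 mm across, 50 mm high, loose. Origin: centre of its underside. Bystander.
- tissue_box: Grey tissue box, 220 x 110 x 90 mm, loose. Origin: centre of its underside. Bystander.
There are look-alikes about, which are no part of the job. What is shaped like the long_remote but purple is not meant.

How it is judged:
By the outcome, as a careful person would: the job done as asked, in the order asked, and still so for the second after the job is handed in, with the robot touching nothing.
It also fails if it takes over 64 s, if anything falls off the work surface, if the arm or the gripper's body presses on something with over 40 N, if the wrist force passes 120 N, or if a joint passes its speed limit or range.

### The arm

A 6-joint arm with a two-finger parallel gripper is mounted at the origin on the work surface. World frame = base frame: x ahead of the robot, y to its left, z up, the work surface at z = 0. Lengths are in mm, angles in degrees, forces in N, time in s.
With the tool pointing down it reaches from about 300 to 875 mm from the base axis. Payload 6.4 kg.
Tool frame: the origin (TCP) lies between the finger pads; the fingertips stand 17 mm ahead of it and the grasp point (between the pads) lies 2 mm behind it; z points along the fingers, y is the line along which they close (so a half turn about z gives the same grasp; the last joint's range is limited). The gripper opens to 88 mm and grips with 3 to 60 N. Pads are 18 mm wide; open, the fingers measure 123 mm over their backs; the gripper's body (75 mm by 187 mm) begins 45 mm behind the grasp point.
Start: joints at [-81.263, 10.359, 92.074, -0, 77.567, -11.82], TCP at [201.928, -538.392, 255.714] pointing down, gripper open.
Joint ranges: [-171.53, 171.53], [-51.25, 118.39], [17.06, 147.69], [-65.23, 245.23], [0, 150.52], [-178.68, 178.68]. Speed limits (degrees/s): [147.25, 147.25, 172.46, 180, 180, 180].

### API

Orientations are given as a 3x3 rotation matrix whose columns are the frame's x, y, z axes.
In Python, from station import readout, eyes, finish_job gives the robot as it stands.
- The arm moves only by the tool send_rows, never from a script. Its argument "steps" is a list of rows, each an object with "gripper": the closure, from -1 (fully open) to 1 (shut); "delta_pos": the shift along the tool's x, y, z scaled (see below), a list of three; "rot": the turn, a rotation vector about the tool's x, y, z scaled (see below), a list of three. A call has 1 to 20 rows; each row is the pose to reach, as a shift and turn from the pose commanded when the call began, along the tool's axes at that moment, turning the shorter way round; what a row does not reach only later rows make up. The controller multiplies each number of a shift by 20 cm and each number of a turn by 180 degrees. A row lasts 1/10 s, in which the tool goes at most 50 mm and 8.59 degrees, less where a joint would pass 70% of its speed; a pose out of reach is approached as far as the arm can. A call with a number of a shift or a turn outside -1 to 1 is refused whole. A call with a gripper value outside its range is refused whole. The fingers move at their own pace and stop on an object; "squeeze" is the grip in N (left out, the last holds). Time passes only in rows, so rows that repeat a pose let the fingers close. It gives the time, the measured TCP pose, the force, the opening and the grip force at its end, in the units of the state.
- readout.read_state(): the state, without advancing time (a new reading comes with each control period).
- eyes.grab_frame(name): name is "scene" or "top"; returns (picture, depth): 400x640x3 uint8, blue, green, red; 400x640 float32, mm along the optical axis (not along the pixel's ray), 0 where there is no reading.
- eyes.camera_model(name): a dict with "intrinsics" (3x3 intrinsics, pixels), "dist" ([k1, k2, p1, p2, k3] as OpenCV has them; the pictures are not rectified), "T" (4x4, takes a point from camera to world coordinates). Camera axes: x right, y up, looking along -z (the intrinsics and any distortion apply to the point x, -y, -z); pixel columns grow to the right and rows downward; lengths in mm; the calibration is good to about 2 mm. A picture is of the moment at which its call begins. camera_model takes no time and is no camera call.
- finish_job(): hands the job in; it is judged then, once.
Trained networks look in the newest picture that a camera, given by its name, has taken for a name from the list of things; names that differ only in an ending like _2 or _b are one class to them, and where a whole thing is asked for, a point or a joint stands for the part that bears it (a point fixed in the world has none). Each returns a list of dicts, best first, with "score" (0 to 1); they miss things now and then, are a little off and sometimes report something else, mostly with a low value. They report only what shows in the picture. A call takes as long as a camera call. They do not tell look-alikes from the thing itself.
- eyes.boxes_of(camera, label): "xy" ([column, row] in pixels, amid what is visible of it).
The state is a dict: "t": time; "joint_pos": joint angles; "qd": joint speeds; "tau": joint torques, N m; "position": TCP position; "eef_rot": TCP orientation; "force": force on the tool from outside, world axes, zero at the start; "ft_torque": the same for the moment, N m; "grip_width": finger opening in mm; "grasp_force": force on a finger pad.
Only numpy, scipy, OpenCV 4.12 (cv2) and the standard library are available. Lean on these libraries where they do the work, as an engineer would, in place of code of your own. Each camera call takes 0.05 s, during which the arm holds its last target. There are 200 camera calls.

## Working session

There is one attempt and no reset: what is moved stays moved. The work goes in short steps, Python scripts to look and compute and a tool call to move; the robot and the scene stay as the last step left them, time stands still between calls to the robot, and variables do not carry over. Pictures are saved under pics/ and viewed, at most 12 in all, crops included, and the job is handed in when it is done.

Besides the shell and the picture viewer there is one more tool, called after "Call:" by a JSON object that holds its "method" and its "body", one argument or row to a line. send_rows: Moves the arm, as the interface text tells. Shifts and turns lie within -1 to 1; 1 stands for 20 cm of shift or 180 degrees of turn. Its arguments: {"type":"object","properties":{"steps":{"type":"array"},"squeeze":{"type":"number"}},"required":["steps"]}

```bash
mkdir -p pics; ls; python3 - <<'E'
from station import readout, eyes
import cv2, numpy as np
for n in ("top","scene"):
    p,d=eyes.grab_frame(n); cv2.imwrite(f"pics/{n}0.png",p); np.save(f"pics/{n}0.npy",d)
    m=eyes.camera_model(n); print(n,np.round(m["intrinsics"],1).tolist(),m["dist"],np.round(m["T"],3).tolist())
    for l in ("long_remote","nose","stand","short_remote","glasses_case"):
        print(l,[(np.round(b["xy"]).tolist(),round(b["score"],2)) for b in eyes.boxes_of(n,l)][:3])
print(readout.read_state())
E
```

```text
pics
top [[406.1, 0.0, 314.5], [0.0, 406.1, 201.3], [0.0, 0.0, 1.0]] [-0.04699068  0.          0.          0.          0.        ] [[0.006, 0.983, -0.184, 282.191], [-1.0, 0.009, 0.012, -40.519], [0.013, 0.184, 0.983, 1477.525], [0.0, 0.0, 0.0, 1.0]]
long_remote [([318.0, 242.0], 0.91), ([332.0, 186.0], 0.53)]
nose [([332.0, 187.0], 0.51), ([220.0, 175.0], 0.16)]
stand [([368.0, 178.0], 0.76)]
short_remote [([338.0, 160.0], 0.44)]
glasses_case [([377.0, 261.0], 0.73)]
scene [[365.5, 0.0, 315.2], [0.0, 365.5, 205.5], [0.0, 0.0, 1.0]] [-0.01700133  0.          0.          0.          0.        ] [[-0.751, -0.48, 0.453, 984.061], [0.66, -0.548, 0.514, 485.483], [0.001, 0.685, 0.728, 801.501], [0.0, 0.0, 0.0, 1.0]]
long_remote [([278.0, 213.0], 0.8), ([337.0, 193.0], 0.68)]
nose [([339.0, 192.0], 0.71), ([275.0, 212.0], 0.62), ([485.0, 288.0], 0.19)]
stand [([226.0, 185.0], 0.59)]
short_remote [([232.0, 227.0], 0.72)]
glasses_case [([304.0, 152.0], 0.78), ([418.0, 260.0], 0.62), ([442.0, 368.0], 0.47)]
{'t': 0.6, 'joint_pos': array([-8.12622842e+01,  1.03592807e+01,  9.20741560e+01,  6.91391754e-04,
        7.75676765e+01, -1.18203568e+01]), 'qd': array([-0.03990716, -0.05790479,  0.05688479, -0.04840168,  0.0765554 ,
        0.00873494]), 'tau': array([-2.60826819e-04, -4.33600330e+01, -3.42016339e+01,  7.02102506e-02,
        3.11793981e-02, -1.91464585e-05]), 'position': array([ 201.9344911 , -538.38848376,  255.71382195]), 'eef_rot': array([[ 9.36317665e-01,  3.51154140e-01,  8.69596746e-06],
       [ 3.51154139e-01, -9.36317665e-01,  2.09928758e-05],
       [ 1.55139232e-05, -1.66023755e-05, -1.00000000e+00]]), 'force': array([-0.58477554,  0.49566746,  0.19395831]), 'ft_torque': array([-0.01538187,  0.00620151, -0.00554332]), 'grasp_force': 0.0, 'grip_width': 88.24686472465251}
```

View pics/top0.png

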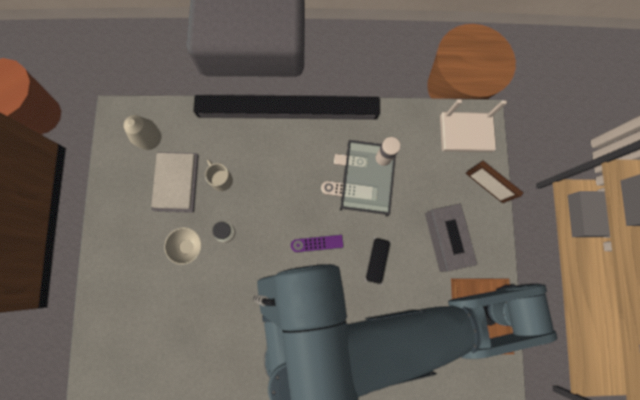

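View pics/scene0.png

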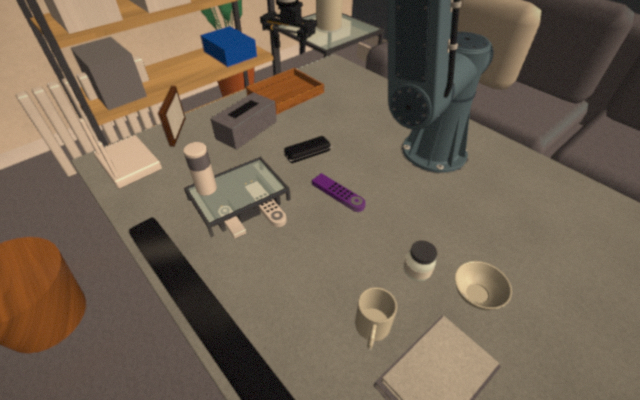

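The top view shows the white long remote at (332,188), with its nose to the left. The stand is around (368,178), the short remote at (350,160), and the purple decoy at (318,243). Next I'll measure closely.

```bash
cat > h.py <<'E'
import numpy as np, cv2
from station import readout, eyes
def ray(cam,uv):
    m=eyes.camera_model(cam); T=np.array(m["T"])
    q=cv2.undistortPoints(np.float64(uv).reshape(-1,1,2),np.array(m["intrinsics"]),np.array(m["dist"]))[:,0]
    d=np.c_[q[:,0],-q[:,1],-np.ones(len(q))]@T[:3,:3].T
    return T[:3,3],d
def onz(cam,uv,z):
    o,d=ray(cam,uv); return o+d*((z-o[2])/d[:,2])[:,None]
def proj(cam,P):
    m=eyes.camera_model(cam); Ti=np.linalg.inv(np.array(m["T"]))
    P=np.atleast_2d(P); c=P@Ti[:3,:3].T+Ti[:3,3]
    c=c*[1,-1,-1]
    return cv2.projectPoints(c,np.zeros(3),np.zeros(3),np.array(m["intrinsics"]),np.array(m["dist"]))[0][:,0]
E
python3 - <<'E'
import cv2,numpy as np
a=cv2.imread("pics/top0.png")[130:225,310:410]; b=cv2.imread("pics/scene0.png")[135:240,180:295]
a=cv2.resize(a,(500,475),interpolation=cv2.INTER_CUBIC);b=cv2.resize(b,None,fx=4,fy=4,interpolation=cv2.INTER_CUBIC)
cv2.imwrite("pics/ca.png",a);cv2.imwrite("pics/cb.png",b)
E
```

```text
(no output)
```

View pics/ca.png

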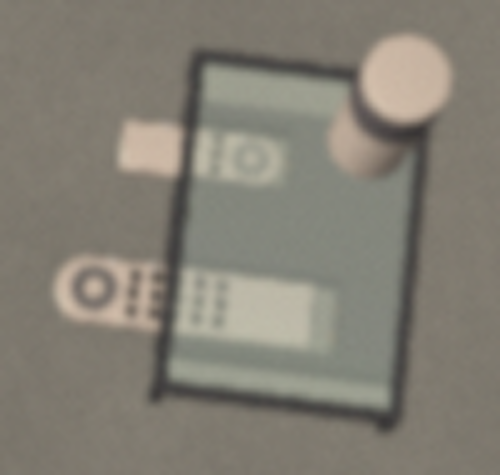

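View pics/cb.png

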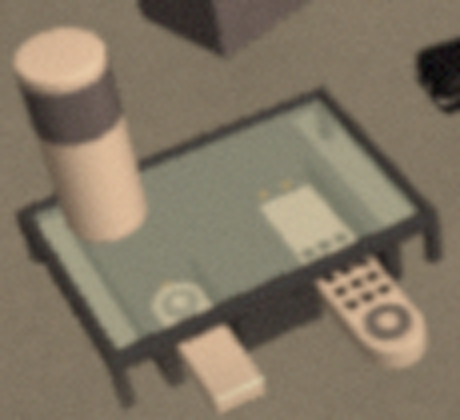

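The crops show the remote's nose tip near top-pixel (320.5,188) and its tail near (372,193), with a pale stop strip just beyond it. The deck's corners are at about (348.5,140.5), (341.5,208) and (389,213). I'll rectify the top image at known heights and fit.

```bash
cat >> h.py <<'E'
def rect(cam,img,z,x0,x1,y0,y1,s=0.5):
    # out[row,col]: row -> x from x1 down, col -> y from y1 down (same look as top)
    xs=np.arange(x1,x0,-s); ys=np.arange(y1,y0,-s); X,Y=np.meshgrid(xs,ys,indexing="ij")
    uv=proj(cam,np.c_[X.ravel(),Y.ravel(),np.full(X.size,z)]).reshape(*X.shape,2).astype(np.float32)
    return cv2.remap(img,uv[...,0],uv[...,1],cv2.INTER_CUBIC)
E
python3 - <<'E'
from h import *
a=cv2.imread("pics/top0.png")
px=lambda u:(np.array(u)+.5)/5-.5+[310,130]
C=dict(ff=(192,50),fn=(158,393),bn=(395,415))
for k,v in C.items(): print(k,onz("top",px(v),50)[0].round(1))
sc=lambda u:(np.array(u)+.5)/4-.5+[180,135]
for k,v in dict(ff=(118,360),fn=(434,210),bn=(320,88),bf=(20,212)).items(): print(k,onz("scene",sc(v),50)[0].round(1))
print("nose/tail top",onz("top",[px((53,289)),px((311,314))],22).round(1), "stop?",onz("top",[px((335,317))],10).round(1))
r=rect("top",a,22,250,430,-300,50); 
lo=r.astype(int)
print(r[::20,::20,2])
cv2.imwrite("pics/r22.png",r)
E
```

```text
ff [ 782.2 -179.9   50. ]
fn [ 525.2 -153.2   50. ]
bn [ 510.7 -322.7   50. ]
ff [ 777.8 -179.9   50. ]
fn [ 527.3 -153.7   50. ]
bn [ 508.2 -325.9   50. ]
bf [ 759.3 -354.5   50. ]
nose/tail top [[ 606.7  -78.6   22. ]
 [ 589.8 -268.3   22. ]] stop? [[ 590.2 -288.    10. ]]
[[127 125 126 128 129 130 129 129 128 123 120 124 121 109 107 109 104  97
   96  97  98 111 125 122 124 124 125 123 125 125 123 126 129 129 125]
 [127 127 128 128 120 115 103 102 101  88  92  77  81  88  65  96  96  97
   97  97  97 110 125 127 121 122 124 123 124 125 126 126 113  58  49]
 [129 130 127 105 103 107 102  93  79  76  93  76  91  87  73  95  99  98
   97  97  96 105 127 127 124 124 124 126 124 126 125 125  76  33  32]
 [130 131 119 101 110 103 111  96  68  77  89  68  85  85  76  95  98  98
   98  98  98 100 128 126 125 124 125 125 126 125 127 123  55  35  32]
 [127 128 122 103 111 105 111 100  76  90  84  66  93  73  76  93  98  99
   96  97  96 105 129 127 124 125 126 123 124 126 126 116  39  32  34]
 [127 126 129 109 103 107  99  97  79  94  95  97  97 100 109 112 112 115
  125 125 123 127 126 128
[... 1086 characters left out ...]
  78  77  79  76  75  72  69  63  58  55  50  45
   43  40  91 130 128 128 129 128 129 127 128 111  35  34  33  32  32]
 [ 84  88  93  95  98  94  91  89  85  81  78  73  69  63  59  54  50  46
   45  42  78 126 127 128 127 127 130 127 127  91  33  37  33  31  32]
 [ 96  98 100 100 100  96  91  89  85  83  78  74  69  64  60  56  51  47
   46  42  60 126 125 127 125 127 128 128 128 102  33  34  33  34  30]
 [ 96  98 100 102  98  96  92  88  85  81  79  75  70  65  62  53  50  49
   46  42  47 120 129 130 128 127 126 128 125 129  81  58  43  33  32]
 [ 95  98 101 101  97  94  92  89  87  81  79  75  70  66  62  56  53  48
   47  43  46 114 126 126 127 127 126 127 127 126 126 126 119 104 104]]
```

View pics/r22.png

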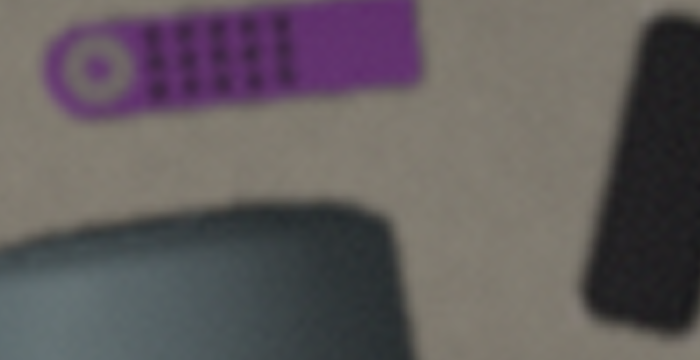

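That crop was of the wrong region: it shows the purple decoy and the black case near x 370–430, well clear. The corner measurements agree in both cameras: stand centre about (643,-253), yaw about -6°. The remote measures 190 mm from nose to tail. Now a refined fit.

```bash
cat >> h.py <<'E'
def half(prof,rising=None):
    """subpixel position of steepest step in a 1-d profile"""
    g=np.gradient(cv2.GaussianBlur(prof.reshape(-1,1).astype(np.float32),(1,9),0).ravel()); 
    return g
def remote_fit(cam,img,x0,y0,yaw,length_vis,z=22):
    """refine centreline of remote: nose side. (x0,y0) approx point, yaw of nose dir; sample across at stations s in length_vis (mm along nose dir)"""
    n=np.array([np.cos(yaw),np.sin(yaw)]); t=np.array([-n[1],n[0]]); out=[]
    w=np.arange(-40,40.1,.5)
    for s in length_vis:
        P=np.array([x0,y0])+s*n+w[:,None]*t
        uv=proj(cam,np.c_[P,np.full(len(P),z)]).astype(np.float32)
        v=cv2.remap(img,uv[:,0],uv[:,1],cv2.INTER_CUBIC)[...,0] if img.ndim==2 else cv2.remap(img,uv[:,0],uv[:,1],cv2.INTER_CUBIC).astype(float).max(-1).ravel()
        g=np.gradient(cv2.GaussianBlur(v.reshape(1,-1),(9,1),0).ravel()); h=len(w)//2
        i=np.argmax(g[:h]); j=h+np.argmin(g[h:]); out.append((s,w[i],w[j]))
    return np.array(out)
E
python3 - <<'E'
from h import *
a=cv2.imread("pics/top0.png"); b=cv2.imread("pics/scene0.png")
yaw=np.radians(90-5.1)
print(remote_fit("top",a,598.5,-173,yaw,range(24,76,6)).round(1).tolist())
r=rect("top",a,50,480,820,-380,-50,.6)
o=lambda x,y:(int((-50-y)/.6),int((820-x)/.6))
def R(c,yaw,p): k=np.array([[np.cos(yaw),-np.sin(yaw)],[np.sin(yaw),np.cos(yaw)]]); return c+np.array(p)@k.T
q=R(np.array([643.5,-253]),np.radians(-6),[[-130,-90],[130,-90],[130,90],[-130,90]])
big=lambda im,x0,y0,k: cv2.resize(im,None,fx=k,fy=k,interpolation=cv2.INTER_CUBIC)
def draw(cam,im,x0,y0,w,h,k):
    c=big(im[y0:y0+h,x0:x0+w],x0,y0,k)
    def pl(P,col,cl=True):
        u=((proj(cam,P)-[x0,y0]+.5)*k-.5); cv2.polylines(c,[np.round(u*8).astype(np.int32)],cl,col,1,cv2.LINE_AA,3)
    z=lambda p,h:np.c_[p,np.full(len(p),h)]
    pl(z(q,50),(0,0,255))
    cc=R(np.array([643.5,-253]),np.radians(-6),[[-83,90],[-83,-40],[-27,-40],[-27,90]]); pl(z(cc,0),(255,0,0))
    th=np.linspace(-np.pi/2,np.pi/2,20); sh=np.r_[np.c_[71+24*np.cos(th),24*np.sin(th)],[[-95,24],[-95,-24]]]
    pl(z(R(np.array([598.2,-173.4]),yaw,sh),22),(0,200,0))
    return c
A=draw("top",a,312,132,90,90,5);B=draw("scene",b,180,140,115,105,4)
cv2.imwrite("pics/ov.png",np.hstack([A[:420],B[:420,:350]]) if 0 else np.hstack([cv2.resize(A,(400,400)),cv2.resize(B,(400,365)) if 0 else cv2.copyMakeBorder(cv2.resize(B,(400,365)),0,35,0,0,0)]))
E
```

```text
[[24.0, -27.0, 22.5], [30.0, -26.5, 22.5], [36.0, -26.5, 23.0], [42.0, -26.0, 23.0], [48.0, -25.0, 24.0], [54.0, -28.0, 21.0], [60.0, -27.5, 22.0], [66.0, -11.5, 3.5], [72.0, -26.5, 22.5]]
```

View pics/ov.png

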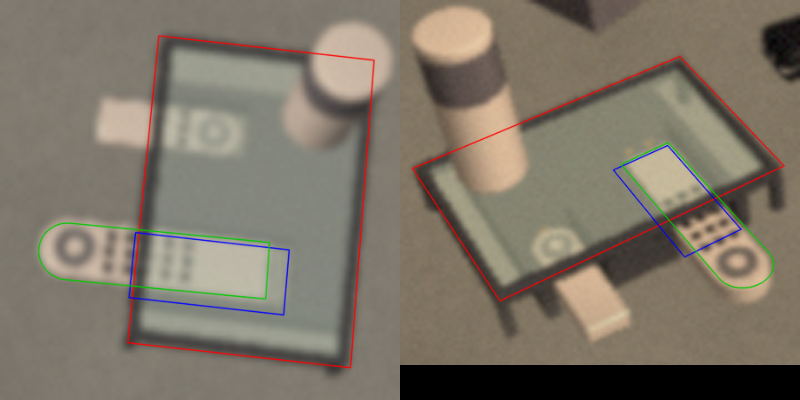

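The overlay agrees with both pictures; the remote's centre line really sits about 2 mm further in +x. I'll grasp about 45 mm out from the mouth.

Call:
{"method": "send_rows", "body": {
  "steps": [
    {"gripper":-1,"delta_pos":[1,-0.485,0],"rot":[0,0,-0.355]},
    {"gripper":-1,"delta_pos":[1,-0.485,0],"rot":[0,0,-0.355]},
    {"gripper":-1,"delta_pos":[1,-0.485,0],"rot":[0,0,-0.355]},
    {"gripper":-1,"delta_pos":[1,-0.485,0],"rot":[0,0,-0.355]},
    {"gripper":-1,"delta_pos":[1,-0.485,0],"rot":[0,0,-0.355]},
    {"gripper":-1,"delta_pos":[1,-0.485,0],"rot":[0,0,-0.355]},
    {"gripper":-1,"delta_pos":[1,-0.485,0],"rot":[0,0,-0.355]},
    {"gripper":-1,"delta_pos":[1,-0.485,0],"rot":[0,0,-0.355]},
    {"gripper":-1,"delta_pos":[1,-0.485,0],"rot":[0,0,-0.355]}
  ]
}}

```text
t: 1.5
position: [355.2, -377.2, 255.8]
eef_rot: [[0.096, 0.995, 0.0], [0.995, -0.096, -0.0], [-0.0, 0.0, -1.0]]
force: [0.8, 0.7, -0.6]
grip_width: 88.1
grasp_force: 0.0
```

```bash
cat > plan.py <<'E'
import sys,numpy as np
from scipy.spatial.transform import Rotation as Ro
from station import readout
# usage: plan.py x y z yaw_of_tool_x
s=readout.read_state(); x,y,z,w=map(float,sys.argv[1:5])
R=np.array(s["eef_rot"]); p=np.array(s["position"]); c,n=np.cos(np.radians(w)),np.sin(np.radians(w))
G=np.array([[c,n,0],[n,-c,0],[0,0,-1.]])
print("t",round(s["t"],2),"p",p.round(1),"yaw",np.degrees(np.arctan2(R[1,0],R[0,0])).round(2),"J",np.round(s["joint_pos"],1),"F",np.round(s["force"],1),"grip",round(s["grip_width"],1))
print("shift",(R.T@(np.array([x,y,z])-p)/200).round(4),"rot",(Ro.from_matrix(R.T@G).as_rotvec()/np.pi).round(4))
E
python3 plan.py 605.3 -113.6 100 84.7
```

```text
t 1.5 p [ 355.2 -377.2  255.8] yaw 84.5 J [-59.9   3.  100.2   0.   76.8 -54.4] F [ 0.8  0.7 -0.6] grip 88.1
shift [1.4319 1.1181 0.779 ] rot [ 0.      0.     -0.0011]
```

Call:
{"method": "send_rows", "body": {
  "steps": [
    {"gripper":-1,"delta_pos":[1,1,0],"rot":[0,0,0]},
    {"gripper":-1,"delta_pos":[1,1,0],"rot":[0,0,0]},
    {"gripper":-1,"delta_pos":[1,1,0],"rot":[0,0,0]},
    {"gripper":-1,"delta_pos":[1,1,0],"rot":[0,0,0]},
    {"gripper":-1,"delta_pos":[1,1,0],"rot":[0,0,0]},
    {"gripper":-1,"delta_pos":[1,1,0],"rot":[0,0,0]},
    {"gripper":-1,"delta_pos":[1,1,0],"rot":[0,0,0]}
  ]
}}

```text
t: 2.2
position: [575.9, -194.6, 255.5]
eef_rot: [[0.094, 0.996, 0.001], [0.996, -0.094, 0.001], [0.001, 0.001, -1.0]]
force: [-0.9, -1.7, 0.9]
grip_width: 87.9
grasp_force: 0.0
```

Call:
{"method": "send_rows", "body": {
  "steps": [
    {"gripper":-1,"delta_pos":[0.432,0.118,0.2],"rot":[0,0,0]},
    {"gripper":-1,"delta_pos":[0.432,0.118,0.3],"rot":[0,0,0]},
    {"gripper":-1,"delta_pos":[0.432,0.118,0.78],"rot":[0,0,0]},
    {"gripper":-1,"delta_pos":[0.432,0.118,0.78],"rot":[0,0,0]},
    {"gripper":-1,"delta_pos":[0.432,0.118,0.78],"rot":[0,0,0]},
    {"gripper":-1,"delta_pos":[0.432,0.118,0.78],"rot":[0,0,0]},
    {"gripper":-1,"delta_pos":[0.432,0.118,0.78],"rot":[0,0,0]}
  ]
}}

```text
t: 2.9
position: [607.0, -115.5, 102.9]
eef_rot: [[0.098, 0.995, 0.004], [0.995, -0.098, -0.002], [-0.001, 0.004, -1.0]]
force: [0.3, -0.3, 0.2]
grip_width: 88.4
grasp_force: 0.0
```

```bash
python3 plan.py 605.3 -113.6 20 84.7
```

```text
t 2.9 p [ 607.  -115.5  102.9] yaw 84.37 J [-21.8  25.3  92.   -0.   62.4 -16.1] F [ 0.3 -0.3  0.2] grip 88.4
shift [ 0.009  -0.0114  0.4145] rot [ 0.0014  0.0004 -0.0018]
```

Call:
{"method": "send_rows", "body": {
  "steps": [
    {"gripper":-1,"delta_pos":[0.009,-0.011,0.2],"rot":[0,0,-0.002]},
    {"gripper":-1,"delta_pos":[0.009,-0.011,0.3],"rot":[0,0,-0.002]},
    {"gripper":-1,"delta_pos":[0.009,-0.011,0.36],"rot":[0,0,-0.002]},
    {"gripper":-1,"delta_pos":[0.009,-0.011,0.4],"rot":[0,0,-0.002]},
    {"gripper":-1,"delta_pos":[0.009,-0.011,0.4],"rot":[0,0,-0.002]},
    {"gripper":-1,"delta_pos":[0.009,-0.011,0.4],"rot":[0,0,-0.002]}
  ]
}}

```text
t: 3.5
position: [604.4, -112.4, 21.2]
eef_rot: [[0.091, 0.996, 0.002], [0.996, -0.091, -0.001], [-0.001, 0.002, -1.0]]
force: [0.2, -0.5, 0.3]
grip_width: 88.2
grasp_force: 0.0
```

```bash
python3 plan.py 605.3 -113.6 20 84.7; python3 - <<'E'
from h import *
a,d=eyes.grab_frame("top"); cv2.imwrite("pics/t1.png",a)
b,d=eyes.grab_frame("scene"); cv2.imwrite("pics/s1.png",b)
cv2.imwrite("pics/c1.png",np.hstack([cv2.resize(b[130:250,190:320],(400,369),interpolation=cv2.INTER_CUBIC),cv2.resize(a[130:250,290:420],(400,369),interpolation=cv2.INTER_CUBIC)]))
E
```

```text
t 3.5 p [ 604.4 -112.4   21.2] yaw 84.81 J [-21.6  32.2  93.3   0.   54.4 -16.4] F [ 0.2 -0.5  0.3] grip 88.2
shift [-0.0056  0.0049  0.0062] rot [0.0007 0.0002 0.0006]
```

View pics/c1.png

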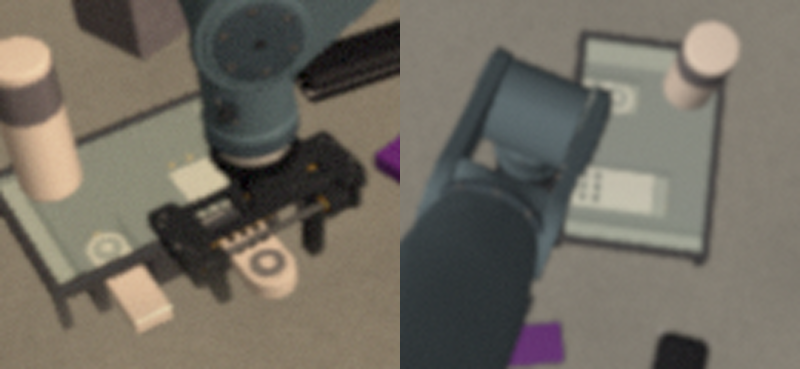

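The fingers straddle the nose end, around (255,205) in the scene view, and are clear of the short remote. Now I'll close them.

Call:
{"method": "send_rows", "body": {
  "steps": [
    {"gripper":1,"delta_pos":[0,0,0],"rot":[0,0,0]},
    {"gripper":1,"delta_pos":[0,0,0],"rot":[0,0,0]},
    {"gripper":1,"delta_pos":[0,0,0],"rot":[0,0,0]},
    {"gripper":1,"delta_pos":[0,0,0],"rot":[0,0,0]},
    {"gripper":1,"delta_pos":[0,0,0],"rot":[0,0,0]},
    {"gripper":1,"delta_pos":[0,0,0],"rot":[0,0,0]},
    {"gripper":1,"delta_pos":[0,0,0],"rot":[0,0,0]}
  ],
  "squeeze": 20
}}

```text
t: 4.3
position: [603.4, -111.8, 19.7]
eef_rot: [[0.09, 0.996, 0.0], [0.996, -0.09, 0.0], [0.0, 0.0, -1.0]]
force: [0.4, -0.6, -0.5]
grip_width: 47.8
grasp_force: 20.0
```

```bash
python3 plan.py 624 75 20 84.5
```

```text
t 4.3 p [ 603.4 -111.8   19.7] yaw 84.81 J [-21.6  32.3  93.4   0.   54.3 -16.4] F [ 0.4 -0.6 -0.5] grip 47.8
shift [ 0.9397  0.0179 -0.0013] rot [ 0.0001 -0.      0.0017]
```

Call:
{"method": "send_rows", "body": {
  "steps": [
    {"gripper":1,"delta_pos":[0.08,0.001,0],"rot":[0,0,0]},
    {"gripper":1,"delta_pos":[0.2,0.004,0],"rot":[0,0,0]},
    {"gripper":1,"delta_pos":[0.34,0.006,0],"rot":[0,0,0]},
    {"gripper":1,"delta_pos":[0.48,0.009,0],"rot":[0,0,0]},
    {"gripper":1,"delta_pos":[0.62,0.012,0],"rot":[0,0,0]},
    {"gripper":1,"delta_pos":[0.76,0.014,0],"rot":[0,0,0]},
    {"gripper":1,"delta_pos":[0.88,0.017,0],"rot":[0,0,0]},
    {"gripper":1,"delta_pos":[0.94,0.018,0],"rot":[0,0,0]},
    {"gripper":1,"delta_pos":[0.94,0.018,0],"rot":[0,0,0]},
    {"gripper":1,"delta_pos":[0.94,0.018,0],"rot":[0,0,0]}
  ]
}}

```text
t: 5.3
position: [623.8, 75.3, 19.7]
eef_rot: [[0.09, 0.996, 0.0], [0.996, -0.09, 0.0], [0.0, -0.0, -1.0]]
force: [-0.8, 0.8, 1.0]
grip_width: 47.8
grasp_force: 20.0
```

Call:
{"method": "send_rows", "body": {
  "steps": [
    {"gripper":-1,"delta_pos":[0,0,0],"rot":[0,0,0]},
    {"gripper":-1,"delta_pos":[0,0,0],"rot":[0,0,0]},
    {"gripper":-1,"delta_pos":[0,0,0],"rot":[0,0,0]},
    {"gripper":-1,"delta_pos":[0,0,0],"rot":[0,0,0]},
    {"gripper":-1,"delta_pos":[0,0,-0.15],"rot":[0,0,0]},
    {"gripper":-1,"delta_pos":[0,0,-0.3],"rot":[0,0,0]},
    {"gripper":-1,"delta_pos":[0,0,-0.3],"rot":[0,0,0]}
  ]
}}

```text
t: 6.0
position: [627.2, 74.6, 84.4]
eef_rot: [[0.091, 0.996, 0.008], [0.996, -0.091, -0.001], [0.0, 0.008, -1.0]]
force: [1.1, 0.4, 0.7]
grip_width: 88.1
grasp_force: 0.0
```

```bash
python3 plan.py 613 -42 80 84.8; python3 - <<'E'
from h import *
a,d=eyes.grab_frame("top"); cv2.imwrite("pics/t2.png",a)
b,d=eyes.grab_frame("scene"); cv2.imwrite("pics/s2.png",b)
cv2.imwrite("pics/c2.png",np.hstack([cv2.resize(b[130:270,190:370],(400,311),interpolation=cv2.INTER_CUBIC),cv2.resize(a[110:250,240:420],(400,311),interpolation=cv2.INTER_CUBIC)]))
E
```

```text
t 6.0 p [627.2  74.6  84.4] yaw 84.8 J [-4.  28.2 90.3 -0.  61.   1.2] F [1.1 0.4 0.7] grip 88.1
shift [-0.5869 -0.0178  0.0216] rot [ 0.0025 -0.0001 -0.    ]
```

View pics/c2.png

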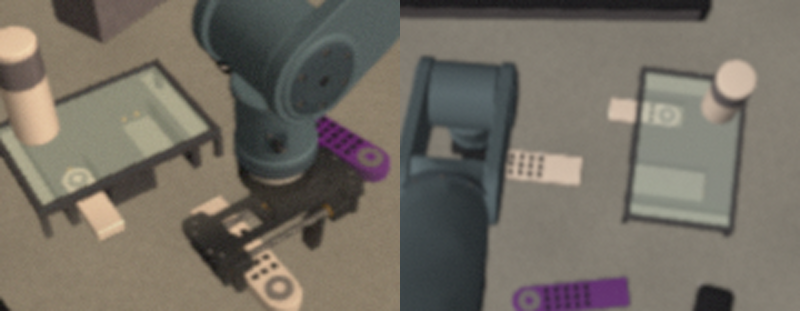

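The remote is fully out. Its tail is at about top-pixel (321,186), and the bay is empty. I'll check the tail position and the empty bay's centre line.

```bash
python3 - <<'E'
from h import *
a=cv2.imread("pics/t2.png")
print("tail",onz("top",[[321.3,186.3]],22).round(1))
f=remote_fit("top",a,609.8,-79.1,np.radians(84.8),range(6,44,4)); print(f.round(1).tolist(), (f[:,1:].mean(1)).round(1))
# bay floor: profile across bay at several depths, averaged; stand frame x coordinate
c=np.array([643.5,-253.]);yw=np.radians(-6);ex=np.array([np.cos(yw),np.sin(yw)]);ey=np.array([-ex[1],ex[0]])
w=np.arange(-130,20,2.)
for z in (0,):
  for yy in (np.arange(10,75,3.),np.arange(-35,10,3.)):
    v=np.mean([cv2.remap(a,*[q.astype(np.float32) for q in proj("top",np.c_[c+w[:,None]*ex+y*ey,np.full(len(w),z)]).T],cv2.INTER_CUBIC).astype(float).mean(-1).ravel() for y in yy],0)
    print(" ".join(f"{int(i)}:{int(j)}" for i,j in zip(w,v)))
E
```

```text
tail [[610.9 -82.7  22. ]]
[[6.0, -24.5, 24.5], [10.0, -24.0, 25.0], [14.0, -23.5, 25.0], [18.0, -23.0, 25.5], [22.0, -22.5, 25.5], [26.0, -22.5, 23.5], [30.0, -25.5, 24.0], [34.0, -25.0, 24.0], [38.0, -25.0, 24.0], [42.0, -24.5, 24.0]] [ 0.   0.5  0.8  1.2  1.5  0.5 -0.8 -0.5 -0.5 -0.2]
-130:124 -128:123 -126:120 -124:113 -122:101 -120:88 -118:77 -116:71 -114:75 -112:89 -110:108 -108:128 -106:143 -104:152 -102:157 -100:158 -98:157 -96:153 -94:147 -92:140 -90:135 -88:131 -86:131 -84:132 -82:133 -80:134 -78:136 -76:140 -74:145 -72:151 -70:155 -68:157 -66:158 -64:158 -62:158 -60:158 -58:157 -56:157 -54:157 -52:157 -50:157 -48:157 -46:157 -44:157 -42:157 -40:157 -38:157 -36:157 -34:157 -32:157 -30:155 -28:152 -26:147 -24:140 -22:134 -20:130 -18:128 -16:129 -14:131 -12:132 -10:133 -8:134 -6:134 -4:134 -2:134 0:134 2:134 4:134 6:134 8:134 10:134 12:133 14:133 16:133 18:133
-130:124 -128:122 -126:118 -124:108 -122:95 -120:82 -118:73 -116:72 -114:81 -112:98 -110:118 -108:136 -106:148 -104:156 -102:158 -100:158 -98:156 -96:151 -94:144 -92:137 -90:133 -88:131 -86:131 -84:133 -82:134 -80:135 -78:139 -76:143 -74:148 -72:153 -70:156 -68:158 -66:158 -64:158 -62:158 -60:158 -58:158 -56:158 -54:158 -52:157 -50:158 -48:158 -46:157 -44:157 -42:158 -40:157 -38:157 -36:157 -34:157 -32:156 -30:154 -28:149 -26:143 -24:136 -22:131 -20:129 -18:129 -16:131 -14:132 -12:133 -10:134 -8:134 -6:134 -4:134 -2:134 0:134 2:134 4:134 6:134 8:134 10:134 12:134 14:134 16:134 18:134
```

Call:
{"method": "send_rows", "body": {
  "steps": [
    {"gripper":-1,"delta_pos":[-0.587,-0.018,0.02],"rot":[0,0,0]},
    {"gripper":-1,"delta_pos":[-0.587,-0.018,0.02],"rot":[0,0,0]},
    {"gripper":-1,"delta_pos":[-0.587,-0.018,0.02],"rot":[0,0,0]},
    {"gripper":-1,"delta_pos":[-0.587,-0.018,0.02],"rot":[0,0,0]},
    {"gripper":-1,"delta_pos":[-0.587,-0.018,0.02],"rot":[0,0,0]}
  ]
}}

```text
t: 6.6
position: [609.0, -41.1, 74.7]
eef_rot: [[0.091, 0.996, -0.002], [0.996, -0.091, 0.001], [0.001, -0.002, -1.0]]
force: [-0.2, 0.8, 0.0]
grip_width: 88.0
grasp_force: 0.0
```

```bash
python3 plan.py 613.2 -41.2 20 84.8
```

```text
t 6.6 p [609.  -41.1  74.7] yaw 84.75 J [-15.   27.1  93.4   0.   59.7  -9.8] F [-0.2  0.8  0. ] grip 88.0
shift [0.0013 0.0213 0.2733] rot [-0.0006 -0.0003 -0.0003]
```

The remote's centre line matches the TCP within 1 mm. The empty bay's centre line fits x ≈ 599.4 + 0.110·(y+157.8), heading about -6.3°. Now I'll grasp the tail end and move it out and around.

Call:
{"method": "send_rows", "body": {
  "steps": [
    {"gripper":-1,"delta_pos":[0.001,0.021,0.1],"rot":[0,0,0]},
    {"gripper":-1,"delta_pos":[0.001,0.021,0.2],"rot":[0,0,0]},
    {"gripper":-1,"delta_pos":[0.001,0.021,0.273],"rot":[0,0,0]},
    {"gripper":-1,"delta_pos":[0.001,0.021,0.273],"rot":[0,0,0]},
    {"gripper":-1,"delta_pos":[0.001,0.021,0.273],"rot":[0,0,0]},
    {"gripper":1,"delta_pos":[0.001,0.021,0.273],"rot":[0,0,0]},
    {"gripper":1,"delta_pos":[0.001,0.021,0.273],"rot":[0,0,0]},
    {"gripper":1,"delta_pos":[0.001,0.021,0.273],"rot":[0,0,0]},
    {"gripper":1,"delta_pos":[0.001,0.021,0.273],"rot":[0,0,0]},
    {"gripper":1,"delta_pos":[0.001,0.021,0.273],"rot":[0,0,0]},
    {"gripper":1,"delta_pos":[0.001,0.021,0.273],"rot":[0,0,0]},
    {"gripper":1,"delta_pos":[0.001,0.021,0.273],"rot":[0,0,0]}
  ],
  "squeeze": 30
}}

```text
t: 7.8
position: [613.8, -41.8, 21.3]
eef_rot: [[0.09, 0.996, -0.0], [0.996, -0.09, -0.0], [-0.0, -0.0, -1.0]]
force: [-1.4, -0.2, 3.0]
grip_width: 48.2
grasp_force: 30.0
```

```bash
python3 plan.py 620 60 20.5 0
```

```text
t 7.8 p [613.8 -41.8  21.3] yaw 84.82 J [-14.9  32.3  93.1  -0.   54.6  -9.7] F [-1.4 -0.2  3. ] grip 48.2
shift [ 0.5098 -0.0151  0.0038] rot [-0.000e+00  1.000e-04  4.712e-01]
```

Call:
{"method": "send_rows", "body": {
  "steps": [
    {"gripper":1,"delta_pos":[0.06,-0.002,0],"rot":[0,0,0.04]},
    {"gripper":1,"delta_pos":[0.12,-0.004,0],"rot":[0,0,0.08]},
    {"gripper":1,"delta_pos":[0.18,-0.006,0],"rot":[0,0,0.12]},
    {"gripper":1,"delta_pos":[0.24,-0.008,0],"rot":[0,0,0.16]},
    {"gripper":1,"delta_pos":[0.3,-0.01,0],"rot":[0,0,0.2]},
    {"gripper":1,"delta_pos":[0.36,-0.012,0],"rot":[0,0,0.24]},
    {"gripper":1,"delta_pos":[0.42,-0.014,0],"rot":[0,0,0.28]},
    {"gripper":1,"delta_pos":[0.48,-0.015,0],"rot":[0,0,0.32]},
    {"gripper":1,"delta_pos":[0.51,-0.015,0],"rot":[0,0,0.36]},
    {"gripper":1,"delta_pos":[0.51,-0.015,0],"rot":[0,0,0.4]},
    {"gripper":1,"delta_pos":[0.51,-0.015,0],"rot":[0,0,0.44]},
    {"gripper":1,"delta_pos":[0.51,-0.015,0],"rot":[0,0,0.47]},
    {"gripper":1,"delta_pos":[0.51,-0.015,0],"rot":[0,0,0.47]}
  ]
}}

```text
t: 9.1
position: [620.4, 60.2, 21.3]
eef_rot: [[1.0, 0.003, 0.001], [0.003, -1.0, 0.0], [0.001, -0.0, -1.0]]
force: [1.0, -0.2, 1.3]
grip_width: 47.5
grasp_force: 30.0
```

```bash
python3 plan.py 621 60 20.5 -90
```

```text
t 9.1 p [620.4  60.2  21.3] yaw 0.17 J [-5.4 33.1 91.9  0.  55.  84.5] F [ 1.  -0.2  1.3] grip 47.5
shift [0.003  0.0012 0.004 ] rot [-2.000e-04 -1.000e-04  5.009e-01]
```

Call:
{"method": "send_rows", "body": {
  "steps": [
    {"gripper":1,"delta_pos":[0.003,0,0],"rot":[0,0,0.045]},
    {"gripper":1,"delta_pos":[0.003,0,0],"rot":[0,0,0.09]},
    {"gripper":1,"delta_pos":[0.003,0,0],"rot":[0,0,0.135]},
    {"gripper":1,"delta_pos":[0.003,0,0],"rot":[0,0,0.18]},
    {"gripper":1,"delta_pos":[0.003,0,0],"rot":[0,0,0.225]},
    {"gripper":1,"delta_pos":[0.003,0,0],"rot":[0,0,0.27]},
    {"gripper":1,"delta_pos":[0.003,0,0],"rot":[0,0,0.315]},
    {"gripper":1,"delta_pos":[0.003,0,0],"rot":[0,0,0.36]},
    {"gripper":1,"delta_pos":[0.003,0,0],"rot":[0,0,0.4]},
    {"gripper":1,"delta_pos":[0.003,0,0],"rot":[0,0,0.44]},
    {"gripper":1,"delta_pos":[0.003,0,0],"rot":[0,0,0.48]},
    {"gripper":1,"delta_pos":[0.003,0,0],"rot":[0,0,0.5]},
    {"gripper":1,"delta_pos":[0.003,0,0],"rot":[0,0,0.5]}
  ]
}}

```text
t: 10.4
position: [621.0, 60.0, 21.3]
eef_rot: [[0.005, -1.0, 0.0], [-1.0, -0.005, -0.0], [0.0, -0.0, -1.0]]
force: [0.2, -0.5, 1.8]
grip_width: 47.6
grasp_force: 30.0
```

```bash
python3 plan.py 619.0 20 20.5 -96
```

```text
t 10.4 p [621.   60.   21.3] yaw -89.69 J [ -5.4  33.1  91.8  -0.   55.1 174.3] F [ 0.2 -0.5  1.8] grip 47.6
shift [0.1997 0.011  0.0038] rot [-0.0001 -0.      0.035 ]
```

Call:
{"method": "send_rows", "body": {
  "steps": [
    {"gripper":1,"delta_pos":[0.1,0.005,0],"rot":[0,0,0]},
    {"gripper":1,"delta_pos":[0.2,0.011,0],"rot":[0,0,0]},
    {"gripper":1,"delta_pos":[0.2,0.011,0],"rot":[0,0,0.02]},
    {"gripper":1,"delta_pos":[0.2,0.011,0],"rot":[0,0,0.036]},
    {"gripper":1,"delta_pos":[0.2,0.011,0],"rot":[0,0,0.036]},
    {"gripper":1,"delta_pos":[0.2,0.011,0],"rot":[0,0,0.036]}
  ]
}}

```text
t: 11.0
position: [618.8, 19.7, 21.3]
eef_rot: [[-0.106, -0.994, 0.0], [-0.994, 0.106, -0.001], [0.0, -0.0, -1.0]]
force: [-0.4, -3.0, 1.6]
grip_width: 47.8
grasp_force: 30.0
```

```bash
python3 plan.py 608 -80 20.5 -96.3; python3 - <<'E'
from h import *
a,d=eyes.grab_frame("top"); cv2.imwrite("pics/t3.png",a)
b,d=eyes.grab_frame("scene"); cv2.imwrite("pics/s3.png",b)
f=remote_fit("top",a,619,20,np.radians(-96),range(30,134,5)); print(f.round(1).tolist(), (f[:,1:].mean(1)).round(1))
cv2.imwrite("pics/c3.png",np.hstack([cv2.resize(b[130:270,190:370],(400,311),interpolation=cv2.INTER_CUBIC),cv2.resize(a[110:250,240:420],(400,311),interpolation=cv2.INTER_CUBIC)]))
E
```

```text
t 11.0 p [618.8  19.7  21.3] yaw -96.08 J [ -9.1  32.7  92.5  -0.   54.8 177. ] F [-0.4 -3.   1.6] grip 47.8
shift [0.5016 0.001  0.0041] rot [-0.0001 -0.0001  0.0012]
[[30.0, -5.5, 20.0], [35.0, -31.5, 36.0], [40.0, -8.5, 32.5], [45.0, -24.0, 24.0], [50.0, -24.5, 24.5], [55.0, -24.0, 24.5], [60.0, -23.5, 26.0], [65.0, -24.0, 26.0], [70.0, -23.5, 26.5], [75.0, -25.0, 12.5], [80.0, -24.5, 12.0], [85.0, -24.0, 24.5], [90.0, -23.5, 25.0], [95.0, -23.5, 26.0], [100.0, -23.0, 26.0], [105.0, -23.0, 26.5], [110.0, -25.0, 24.0], [115.0, -24.5, 24.5], [120.0, -24.0, 9.0], [125.0, -4.5, 9.0], [130.0, -22.5, 26.0]] [ 7.2  2.2 12.   0.   0.   0.2  1.2  1.   1.5 -6.2 -6.2  0.2  0.8  1.2
  1.5  1.8 -0.5  0.  -7.5  2.2  1.8]
```

View pics/c3.png

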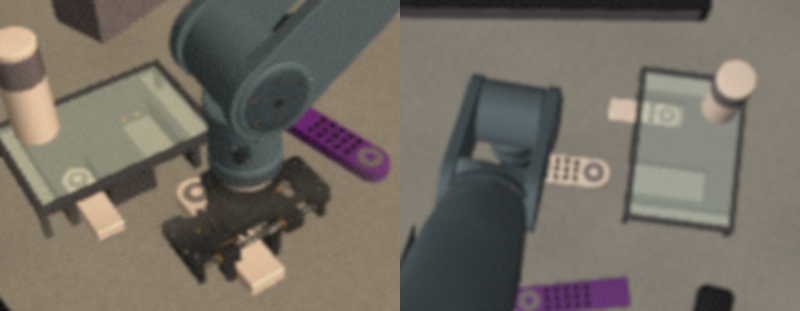

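The remote is turned with its nose toward the bay. The nose tip is at about top-pixel (333,188), in line with the lane. Now I'll insert it.

Call:
{"method": "send_rows", "body": {
  "steps": [
    {"gripper":1,"delta_pos":[0.06,0,0],"rot":[0,0,0.001]},
    {"gripper":1,"delta_pos":[0.12,0,0],"rot":[0,0,0.001]},
    {"gripper":1,"delta_pos":[0.18,0,0],"rot":[0,0,0.001]},
    {"gripper":1,"delta_pos":[0.24,0,0],"rot":[0,0,0.001]},
    {"gripper":1,"delta_pos":[0.3,0.001,0],"rot":[0,0,0.001]},
    {"gripper":1,"delta_pos":[0.36,0.001,0],"rot":[0,0,0.001]},
    {"gripper":1,"delta_pos":[0.42,0.001,0],"rot":[0,0,0.001]},
    {"gripper":1,"delta_pos":[0.48,0.001,0],"rot":[0,0,0.001]},
    {"gripper":1,"delta_pos":[0.5,0.001,0],"rot":[0,0,0.001]},
    {"gripper":1,"delta_pos":[0.5,0.001,0],"rot":[0,0,0.001]}
  ]
}}

```text
t: 12.1
position: [607.6, -81.1, 21.3]
eef_rot: [[-0.113, -0.994, 0.0], [-0.994, 0.113, -0.001], [0.001, -0.0, -1.0]]
force: [-0.2, -2.9, 3.9]
grip_width: 47.7
grasp_force: 30.0
```

```bash
python3 plan.py 602.5 -130 20.5 -96.3; python3 - <<'E'
from h import *
a,d=eyes.grab_frame("top"); b,d=eyes.grab_frame("scene")
cv2.imwrite("pics/c4.png",np.hstack([cv2.resize(b[130:270,190:370],(400,311),interpolation=cv2.INTER_CUBIC),cv2.resize(a[130:220,310:420],(400,327),interpolation=cv2.INTER_CUBIC)[:311]]))
E
```

```text
t 12.1 p [607.6 -81.1  21.3] yaw -96.49 J [-1.860e+01  3.210e+01  9.350e+01 -1.000e-01  5.440e+01  1.679e+02] F [-0.2 -2.9  3.9] grip 47.7
shift [ 0.246  -0.0024  0.0044] rot [-0.0001 -0.0004 -0.0011]
```

View pics/c4.png

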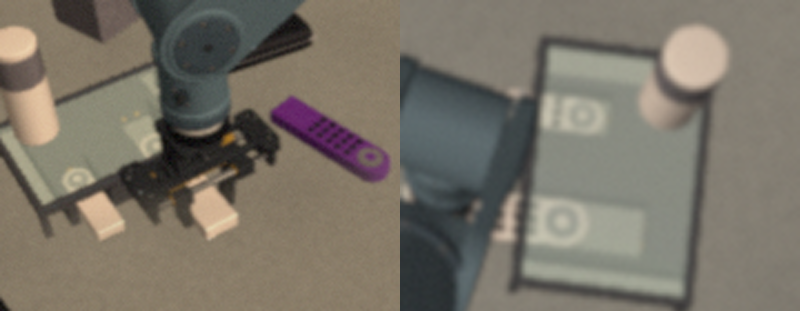

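The nose is inside the bay and centred between the walls (dial at about (563,222) in the crop). I'll continue most of the way in, then creep.

Call:
{"method": "send_rows", "body": {
  "steps": [
    {"gripper":1,"delta_pos":[0.05,0,0],"rot":[0,0,0]},
    {"gripper":1,"delta_pos":[0.1,-0.001,0],"rot":[0,0,0]},
    {"gripper":1,"delta_pos":[0.15,-0.001,0],"rot":[0,0,0]},
    {"gripper":1,"delta_pos":[0.2,-0.001,0],"rot":[0,0,0]},
    {"gripper":1,"delta_pos":[0.23,-0.002,0],"rot":[0,0,0]},
    {"gripper":1,"delta_pos":[0.235,-0.002,0],"rot":[0,0,0]},
    {"gripper":1,"delta_pos":[0.235,-0.002,0],"rot":[0,0,0]}
  ],
  "squeeze": 20
}}

```text
t: 12.9
position: [602.9, -125.6, 21.3]
eef_rot: [[-0.112, -0.994, 0.0], [-0.994, 0.112, 0.001], [-0.001, -0.0, -1.0]]
force: [-0.0, 1.4, 5.7]
grip_width: 47.5
grasp_force: 20.0
```

Call:
{"method": "send_rows", "body": {
  "steps": [
    {"gripper":1,"delta_pos":[0.01,0,0],"rot":[0,0,0]},
    {"gripper":1,"delta_pos":[0.02,0,0],"rot":[0,0,0]},
    {"gripper":1,"delta_pos":[0.025,0,0],"rot":[0,0,0]}
  ]
}}

```text
t: 13.2
position: [602.4, -129.8, 21.3]
eef_rot: [[-0.112, -0.994, 0.0], [-0.994, 0.112, 0.001], [-0.002, -0.0, -1.0]]
force: [0.3, 5.6, 6.6]
grip_width: 47.7
grasp_force: 20.0
```

Call:
{"method": "send_rows", "body": {
  "steps": [
    {"gripper":1,"delta_pos":[0.008,0,0],"rot":[0,0,0]},
    {"gripper":1,"delta_pos":[0.015,0,0],"rot":[0,0,0]},
    {"gripper":1,"delta_pos":[0.015,0,0],"rot":[0,0,0]}
  ]
}}

```text
t: 13.5
position: [602.0, -132.9, 21.3]
eef_rot: [[-0.112, -0.994, 0.0], [-0.994, 0.112, 0.001], [-0.001, -0.0, -1.0]]
force: [-0.8, 4.3, 6.2]
grip_width: 47.9
grasp_force: 20.0
```

```bash
cat > m.py <<'E'
from h import *
a,d=eyes.grab_frame("top"); b,d=eyes.grab_frame("scene"); cv2.imwrite("pics/t5.png",a); cv2.imwrite("pics/s5.png",b)
# profile along lane centre at z=22 (top cam): stop edge / nose edge, brightness vs distance from mouth inward
mo=np.array([599.4,-157.8]); di=-np.array([.1097,.994]); t=np.array([.994,-.1097]); s=np.arange(60,170,2.5)
for cam,im in(("top",a),):
  for z in (22,):
    v=np.mean([cv2.remap(im,*[q.astype(np.float32) for q in proj(cam,np.c_[mo+s[:,None]*di+k*t,np.full(len(s),z)]).T],cv2.INTER_CUBIC).astype(float).mean(-1).ravel() for k in (-4,-2,0,2,4)],0)
    print(cam," ".join(f"{i:.0f}:{j:.0f}" for i,j in zip(s,v)))
E
python3 m.py; python3 plan.py 602 -136 21 -96.3
```

```text
top 60:178 62:174 65:163 68:155 70:156 72:167 75:178 78:180 80:173 82:163 85:156 88:155 90:162 92:171 95:178 98:180 100:178 102:172 105:164 108:158 110:157 112:164 115:173 118:179 120:180 122:174 125:161 128:147 130:139 132:134 135:134 138:135 140:135 142:134 145:134 148:134 150:134 152:134 155:135 158:135 160:135 162:135 165:135 168:133
t 13.6 p [ 602.  -132.9   21.3] yaw -96.41 J [-2.350e+01  3.240e+01  9.290e+01  1.000e-01  5.470e+01  1.629e+02] F [0.8 4.  6.1] grip 47.4
shift [ 0.0154 -0.0016  0.0013] rot [-0.      0.0004 -0.0006]
```

The nose edge is about 126 mm in, with the stop at 130 mm. I'll keep creeping until the force rises.

Call:
{"method": "send_rows", "body": {
  "steps": [
    {"gripper":1,"delta_pos":[0.007,0,0],"rot":[0,0,0]},
    {"gripper":1,"delta_pos":[0.013,0,0],"rot":[0,0,0]},
    {"gripper":1,"delta_pos":[0.013,0,0],"rot":[0,0,0]}
  ]
}}

```text
t: 13.9
position: [601.7, -135.4, 21.3]
eef_rot: [[-0.112, -0.994, 0.0], [-0.994, 0.112, 0.001], [-0.001, -0.0, -1.0]]
force: [1.0, 5.0, 7.1]
grip_width: 48.2
grasp_force: 20.0
```

Call:
{"method": "send_rows", "body": {
  "steps": [
    {"gripper":1,"delta_pos":[0.005,0,0],"rot":[0,0,0]},
    {"gripper":1,"delta_pos":[0.01,0,0],"rot":[0,0,0]},
    {"gripper":1,"delta_pos":[0.01,0,0],"rot":[0,0,0]}
  ]
}}

```text
t: 14.2
position: [601.5, -137.3, 21.3]
eef_rot: [[-0.112, -0.994, 0.0], [-0.994, 0.112, 0.001], [-0.001, -0.0, -1.0]]
force: [0.4, 5.6, 7.0]
grip_width: 48.3
grasp_force: 20.0
```

Call:
{"method": "send_rows", "body": {
  "steps": [
    {"gripper":1,"delta_pos":[0.006,0,0],"rot":[0,0,0]},
    {"gripper":1,"delta_pos":[0.012,0,0],"rot":[0,0,0]},
    {"gripper":1,"delta_pos":[0.012,0,0],"rot":[0,0,0]}
  ]
}}

```text
t: 14.5
position: [601.5, -137.6, 21.3]
eef_rot: [[-0.112, -0.994, 0.0], [-0.994, 0.112, 0.004], [-0.004, 0.0, -1.0]]
force: [1.6, 12.7, 8.9]
grip_width: 48.0
grasp_force: 20.0
```

```bash
python3 m.py; python3 plan.py 602 -138 21 -96.3
```

```text
top 60:163 62:175 65:180 68:173 70:160 72:152 75:155 78:167 80:178 82:178 85:173 88:163 90:157 92:156 95:162 98:170 100:176 102:179 105:177 108:171 110:163 112:156 115:157 118:164 120:174 122:179 125:178 128:166 130:151 132:140 135:135 138:135 140:135 142:135 145:135 148:134 150:135 152:135 155:134 158:135 160:135 162:135 165:135 168:133
t 14.6 p [ 601.5 -137.6   21.3] yaw -96.39 J [-24.   32.5  92.8   0.3  54.8 162.2] F [ 2.7 13.5  6.8] grip 47.7
shift [ 0.0017 -0.0028  0.0014] rot [ 0.      0.0013 -0.0005]
```

The force has risen to 13 N, motion is blocked, and the nose edge is at about 129.5 mm, so it's home. I'll release and go straight up.

Call:
{"method": "send_rows", "body": {
  "steps": [
    {"gripper":-1,"delta_pos":[0,0,0],"rot":[0,0,0]},
    {"gripper":-1,"delta_pos":[0,0,0],"rot":[0,0,0]},
    {"gripper":-1,"delta_pos":[0,0,0],"rot":[0,0,0]},
    {"gripper":-1,"delta_pos":[0,0,0],"rot":[0,0,0]},
    {"gripper":-1,"delta_pos":[0,0,0],"rot":[0,0,0]},
    {"gripper":-1,"delta_pos":[0,0,-0.1],"rot":[0,0,0]},
    {"gripper":-1,"delta_pos":[0,0,-0.3],"rot":[0,0,0]},
    {"gripper":-1,"delta_pos":[0,0,-0.5],"rot":[0,0,0]},
    {"gripper":-1,"delta_pos":[-0.6,0,-0.7],"rot":[0,0,0]},
    {"gripper":-1,"delta_pos":[-1,0,-0.8],"rot":[0,0,0]},
    {"gripper":-1,"delta_pos":[-1,-0.5,-0.8],"rot":[0,0,0]},
    {"gripper":-1,"delta_pos":[-1,-0.5,-0.8],"rot":[0,0,0]},
    {"gripper":-1,"delta_pos":[-1,-0.5,-0.8],"rot":[0,0,0]},
    {"gripper":-1,"delta_pos":[-1,-0.5,-0.8],"rot":[0,0,0]},
    {"gripper":-1,"delta_pos":[-1,-0.5,-0.8],"rot":[0,0,0]},
    {"gripper":-1,"delta_pos":[-1,-0.5,-0.8],"rot":[0,0,0]}
  ]
}}

```text
t: 16.2
position: [720.6, 37.1, 180.0]
eef_rot: [[-0.096, -0.995, -0.001], [-0.995, 0.096, 0.011], [-0.011, 0.002, -1.0]]
force: [-0.4, 0.3, -0.3]
grip_width: 88.1
grasp_force: 0.0
```

```bash
python3 m.py; python3 - <<'E'
from h import *
a=cv2.imread("pics/t5.png"); b=cv2.imread("pics/s5.png")
cv2.imwrite("pics/c5.png",np.hstack([cv2.resize(b[130:270,170:350],(400,311),interpolation=cv2.INTER_CUBIC),cv2.resize(a[130:220,300:415],(400,313),interpolation=cv2.INTER_CUBIC)[:311]]))
mo=np.array([599.4,-157.8]); di=np.array([.1097,.994]); t=np.array([.994,-.1097]); s=np.arange(30,80,2.5)
v=np.mean([cv2.remap(a,*[q.astype(np.float32) for q in proj("top",np.c_[mo+s[:,None]*di+k*t,np.full(len(s),22)]).T],cv2.INTER_CUBIC).astype(float).mean(-1).ravel() for k in range(-15,16,5)],0)
print("tail"," ".join(f"{i:.0f}:{j:.0f}" for i,j in zip(s,v)))
E
```

```text
top 60:163 62:174 65:179 68:174 70:160 72:151 75:155 78:167 80:177 82:178 85:172 88:162 90:156 92:156 95:163 98:172 100:177 102:179 105:175 108:169 110:161 112:156 115:157 118:165 120:174 122:180 125:178 128:165 130:151 132:139 135:134 138:135 140:135 142:135 145:134 148:134 150:134 152:135 155:135 158:135 160:134 162:134 165:134 168:133
tail 30:189 32:189 35:190 38:189 40:189 42:189 45:189 48:190 50:190 52:191 55:189 58:182 60:164 62:143 65:127 68:120 70:119 72:120 75:120 78:120
```

View pics/c5.png

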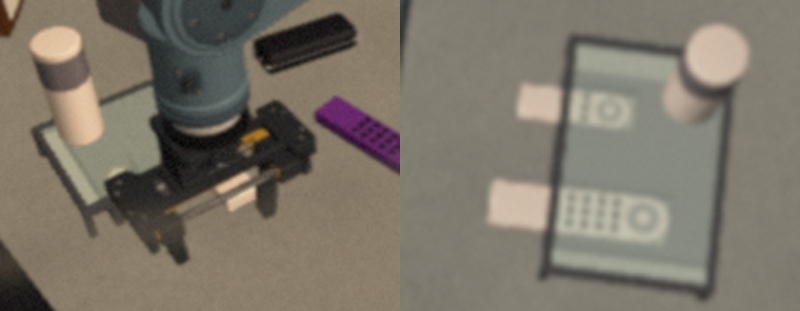

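The remote is home: nose in at about 129.5 mm, tail sticking out about 60 mm, buttons up, and the short remote hasn't moved. I'll hand it in.

```bash
python3 -c "
from station import finish_job
print(finish_job())"
```

```text
the job is handed in; nothing more can be done
None
```

The long remote was drawn out, turned end for end and slid back nose first, buttons up, until it met the stop. About 60 mm of the tail sticks out, the short remote has not moved, the arm touched nothing else that I saw, and the job is handed in at about 16 s of the allowed 64.

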